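Stack culture dishes on the carrier plate

TASK

Build a centred stack of the three closed culture dishes on the round steel carrier plate beside the warming plate. First slide the wide dish, which is too wide to grip, across the warming plate on to the middle of the carrier plate without lifting it off or tipping it; then set the deep dish from the bench on the middle of it, and last the small shallow dish from the steel tray on top of that, each lying flat and centred to within about a centimetre. Set the dishes down rather than dropping them, and leave the bottles, jars and paper roll standing where they are.

Things in the scene. Friction and masses are not known exactly. Their poses are not given: they have to be found in the camera images.
- warmer: Fixed slide-warming plate, a flat grey slab with a bare dull metal top, 260 (x) by 280 (y) mm, top 30 mm above the bench. Origin under its centre at bench level; its y axis runs along its 280 mm side.
- carrier: Fixed round steel carrier plate, 180 mm across, its flat top 26 mm above the bench (4 mm lower than the warming plate), without a rim. It stands beside one of the two y ends of the warming plate, with a gap of 5 mm between them. Origin on its axis at bench level.
- tray: Fixed open steel tray beside the other y end of the warming plate, outside 200 (x) by 180 (y) by 50 mm high, walls and floor 4 mm. Origin under its centre at bench level.
- wide_dish: Closed culture dish, a flat off-white disc 130 mm across and 25 mm high, loose on the warming plate. Its lid skirt (full diameter) runs from 6.5 mm up to the top; below it the base is 5 mm narrower. Flat top. Origin at the centre of its underside, z up. About 0.22 kg.
- deep_dish: Closed culture dish, off-white, 68 mm across and 24 mm high, flat top, standing on the bench to the left or the right, between two stain bottles. Origin at the centre of its underside, z up. About 0.09 kg.
- small_dish: Closed shallow culture dish, off-white, 60 mm across and 14 mm high, flat top, lying on the floor of the tray at one of its x ends. Origin at the centre of its underside, z up. About 0.05 kg.
- tray_jar: Bystander: white jar 40 mm across and 60 mm high, standing in the tray at the other x end. Origin at the centre of its underside.
- stain_a: Bystander: amber stain bottle 36 mm across and 85 mm high, about 75 mm from the deep dish (centre to centre). Origin at the centre of its underside.
- stain_b: Bystander: amber stain bottle 36 mm across and 75 mm high, about 75 mm from the deep dish on its other side. Origin at the centre of its underside.
- jar_a: Bystander: glass jar 36 mm across and 75 mm high, standing near one of the two far (+x) corners of the warming plate, where it may be in the way of a straight slide. Origin at the centre of its underside.
- jar_b: Bystander: white jar 36 mm across and 60 mm high, near the other far corner of the warming plate. Origin at the centre of its underside.
- paper_roll: Bystander: white paper roll 110 mm across and 100 mm high, standing on the bench on the side where the deep dish is not. Origin at the centre of its underside.
Things that resemble listed ones, but are neither listed nor needed, are in the scene too. What is shaped like the wide_dish but pink is not meant.

How it is judged:
By the outcome, as a careful person would: the job done as asked, in the order asked, and still so for the second after the job is handed in, with the robot touching nothing.
It also fails if it takes over 72 s, if anything falls off the work surface, if the arm or the gripper's body presses on something with over 40 N, if the wrist force passes 120 N, or if a joint passes its speed limit or range.

ROBOT

A 6-joint arm with a two-finger parallel gripper is mounted at the origin on the work surface. World frame = base frame: x ahead of the robot, y to its left, z up, the work surface at z = 0. Lengths are in m, angles in rad, forces in N, time in s.
With the tool pointing down it reaches from about 0.3 to 0.875 m from the base axis. Payload 6.4 kg.
Tool frame: the origin (TCP) lies midway between the tips of the shut fingers; the grasp point (between the pads) lies 19 mm behind it; z points along the fingers, y is the line along which they close (so a half turn about z gives the same grasp; the last joint's range is limited). The gripper opens to 85 mm and grips with 20 to 120 N. Pads are 22 mm wide; open, the fingers measure 114 mm over their backs; the gripper's body (76 mm by 85 mm) begins 54 mm behind the grasp point. The pads swing forward as they close: fully open they stand 13 mm farther back than shut.
Start: joints at [-1.472, 0.181, 1.607, -0, 1.354, -0.206], TCP at [0.173, -0.549, 0.231] pointing down, gripper open.
Joint ranges: [-2.99, 2.99], [-0.89, 2.07], [0.3, 2.58], [-1.14, 4.28], [0, 2.63], [-3.12, 3.12]. Speed limits (rad/s): [2.57, 2.57, 3.01, 3.14, 3.14, 3.14].

INTERFACE

Orientations are given as a unit quaternion [w, x, y, z].
In Python, from bench import * gives the robot as it stands.
- The arm moves only by the tool play_rows, never from a script. Its argument "plan" is a list of rows, each a list of 3 entries, a list of its own where there are three numbers: the finger opening in mm, from 0 to 85.4, then the shift along the tool's x, y, z normalised to -1 to 1, where 1 is 40 cm, then the turn about the tool's z normalised to -1 to 1, where 1 is pi rad. A call has 1 to 10 rows; each row is the pose to reach, as a shift and turn from the pose commanded when the call began, along the tool's axes at that moment, turning the shorter way round; what a row does not reach only later rows make up. A row lasts 1/10 s, in which the tool goes at most 50 mm and 8.59 degrees, less where a joint would pass 70% of its speed; a pose out of reach is approached as far as the arm can. A call with a number of a shift or a turn outside -1 to 1 is refused whole. A call with a gripper value outside its range is refused whole. The fingers move at their own pace and stop on an object; the grip force is fixed at half the most. Time passes only in rows, so rows that repeat a pose let the fingers close. It gives the time, the measured TCP pose, the force, the opening and the grip force at its end, in the units of the state.
- get_obs(): the state, without advancing time (a new reading comes with each control period).
- camera(name): name is "scene" or "top" or "wrist"; returns a dict with "image" (384x512x3 uint8, red, green, blue), "range_z" (384x512 float32, m along the optical axis (not along the pixel's ray), 0 where there is no reading), "intrinsics" (3x3 intrinsics, pixels), "rvec" (rotation vector, rad) and "tvec" (3), from world to camera coordinates, as OpenCV has them; the wrist camera has in their place "T_tool_cam" (4x4, takes a point from camera to tool coordinates, whose origin is the TCP and whose axes are the flange's). Camera axes: x right, y down, z forward; pixel columns grow to the right and rows downward; lengths in m; the calibration is good to about 2 mm. A picture is of the moment at which its call begins: read the wrist's pose just before it.
- hand_in(): hands the job in; it is judged then, once.
Trained networks look in a picture, given as the dict that the camera call returned (one of the last four; its "shot" number tells which), for a name from the list of things; names that differ only in an ending like _2 or _b are one class to them, and where a whole thing is asked for, a point or a joint stands for the part that bears it (a point fixed in the world has none). Each returns a list of dicts, best first, with "conf" (0 to 1); they miss things now and then, are a little off and sometimes report something else, mostly with a low value. They report only what shows in the picture. A call takes as long as a camera call. They do not tell look-alikes from the thing itself.
- search_frame(picture, label): "rect" ([centre column, centre row, width, height] in pixels, round what is visible of it).
- masks_of(picture, label): "mask" (384x512 bool, what is visible of it) and "rect" ([centre column, centre row, width, height] in pixels, round what is visible of it).
The state is a dict: "time_s": time; "q": joint angles; "dq": joint speeds; "joint_efforts": joint torques, N m; "eef_pos": TCP position; "eef_rot": TCP orientation; "wrist_force": force on the tool from outside, world axes, zero at the start; "torque": the same for the moment, N m; "opening": opening from 0.0 (shut) to 1.0 (fully open); "grasp_force": force on a finger pad.
Only numpy, scipy, OpenCV 4.12 (cv2) and the standard library are available. Lean on these libraries where they do the work, as an engineer would, in place of code of your own. Each camera call takes 0.05 s, during which the arm holds its last target. There are 200 camera calls.

## Working session

There is one attempt and no reset: what is moved stays moved. The work goes in short steps, Python scripts to look and compute and a tool call to move; the robot and the scene stay as the last step left them, time stands still between calls to the robot, and variables do not carry over. Pictures are saved under pics/ and viewed, at most 10 in all, crops included, and the job is handed in when it is done.

Besides the shell and the picture viewer there is one more tool, called after "Call:" by a JSON object that holds its "fn" and its "kwargs", one argument or row to a line. play_rows: Moves the arm, as the interface text tells. Its arguments: {"type":"object","properties":{"plan":{"type":"array","items":{"type":"array"}}},"required":["plan"]}

```bash
mkdir -p pics
cat > h.py <<'E'
from bench import *
import numpy as np, cv2
from scipy.spatial.transform import Rotation as R
def cloud(p):
    K=p["intrinsics"]; z=p["range_z"]; v,u=np.mgrid[:384,:512]
    c=np.stack([(u-K[0,2])/K[0,0]*z,(v-K[1,2])/K[1,1]*z,z],-1)
    if "rvec" in p:
        M=cv2.Rodrigues(np.array(p["rvec"],float))[0]
        return (c-np.array(p["tvec"]).ravel())@M
    o=p["obs"]; T=np.array(p["T_tool_cam"]); q=o["eef_rot"]
    t=c@T[:3,:3].T+T[:3,3]
    return t@R.from_quat([q[1],q[2],q[3],q[0]]).as_matrix().T+np.array(o["eef_pos"])
def snap(n):
    o=get_obs(); p=camera(n); p["obs"]=o; return p
def save(p,f,crop=None,s=1):
    im=p["image"][:,:,::-1]
    if crop: a,b,c,d=crop; im=im[b:d,a:c]
    cv2.imwrite("pics/"+f,cv2.resize(im,None,fx=s,fy=s,interpolation=cv2.INTER_CUBIC))
E
python3 - <<'E'
from h import *
o=get_obs(); print(o)
for n in("top","scene"):
    p=snap(n); save(p,n+"1.png",s=1.5); C=cloud(p)
    for l in ["warmer","carrier","tray","wide_dish","deep_dish","small_dish","tray_jar","stain_a","jar_a","paper_roll"]:
        for m in masks_of(p,l):
            k=m["mask"]&(p["range_z"]>0); P=C[k]
            if len(P)<5: continue
            zt=np.percentile(P[:,2],90); t=P[abs(P[:,2]-zt)<.004]
            print(n,l,round(m["conf"],2),np.round(m["rect"]).astype(int),"top z",round(zt,3),"c",((t.max(0)+t.min(0))/2)[:2].round(3),"ext",np.ptp(t,0)[:2].round(3),p["image"][k].mean(0).astype(int))
E
```

```text
{'time_s': 0.0, 'q': array([-1.47229106e+00,  1.81531519e-01,  1.60800251e+00, -8.97540272e-06,
        1.35378855e+00, -2.06301106e-01]), 'dq': array([-5.26019444e-05, -1.88934867e-03,  8.43112376e-04, -1.55389939e-03,
       -4.99199977e-04,  1.10586159e-03]), 'joint_efforts': array([-4.40492313e-04, -4.44876373e+01, -3.51337552e+01, -2.23522425e-04,
        9.15024604e-03, -3.37586556e-06]), 'eef_pos': array([ 0.17252088, -0.54793604,  0.23039216]), 'eef_rot': array([-8.63938837e-04,  9.88408578e-01,  1.51814803e-01,  4.22216656e-05]), 'wrist_force': array([ 0.35015271,  0.69936043, -0.67231668]), 'torque': array([0.00275954, 0.03862058, 0.04210882]), 'grasp_force': 0.0, 'opening': 0.9990714602243935}
top warmer 0.61 [255 166 106  95] top z 0.033 c [ 0.555 -0.012] ext [0.262 0.281] [157 160 157]
top carrier 0.6 [172 167  62  66] top z 0.029 c [0.547 0.221] ext [0.176 0.178] [242 241 239]
top tray 0.64 [341 178  71  78] top z 0.046 c [ 0.517 -0.248] ext [0.2  0.18] [195 195 191]
top wide_dish 0.8 [256 178  51  49] top z 0.058 c [ 0.513 -0.013] ext [0.128 0.129] [247 244 224]
top wi
[... 2705 characters left out ...]
4] [121  95  75]
scene stain_a 0.51 [368 133  12  25] top z 0.076 c [0.565 0.423] ext [0.015 0.014] [119  93  75]
scene stain_a 0.48 [328 113  11  23] top z 0.069 c [0.418 0.427] ext [0.014 0.017] [130 103  86]
scene jar_a 0.87 [320 200  16  30] top z 0.105 c [0.643 0.086] ext [0.033 0.033] [153 149 145]
scene jar_a 0.71 [260 251  18  24] top z 0.091 c [ 0.641 -0.132] ext [0.032 0.031] [183 174 166]
scene jar_a 0.3 [328 115  14  26] top z 0.067 c [0.418 0.426] ext [0.014 0.016] [127 100  83]
scene paper_roll 0.92 [106 300  61  70] top z 0.101 c [ 0.483 -0.443] ext [0.108 0.109] [209 198 183]
scene paper_roll 0.45 [187 265 111 104] top z 0.046 c [ 0.517 -0.249] ext [0.203 0.182] [160 156 155]
```

View pictures.

View pics/top1.png

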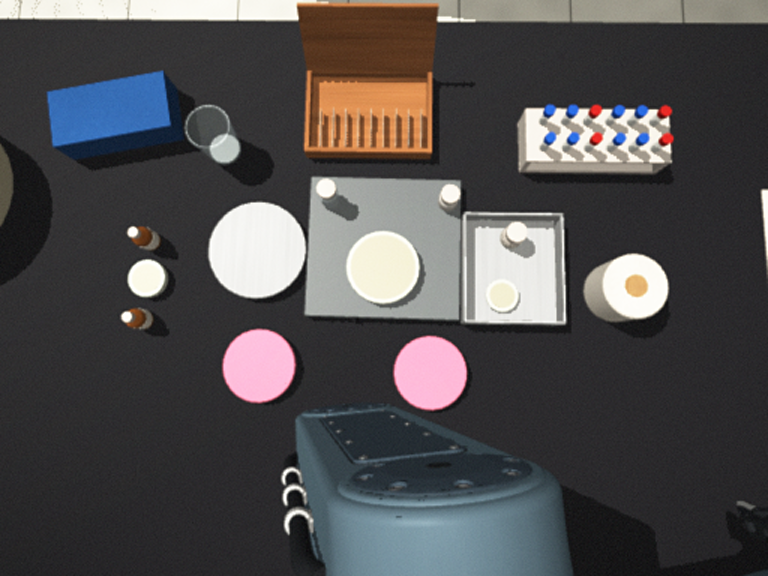

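View pics/scene1.png

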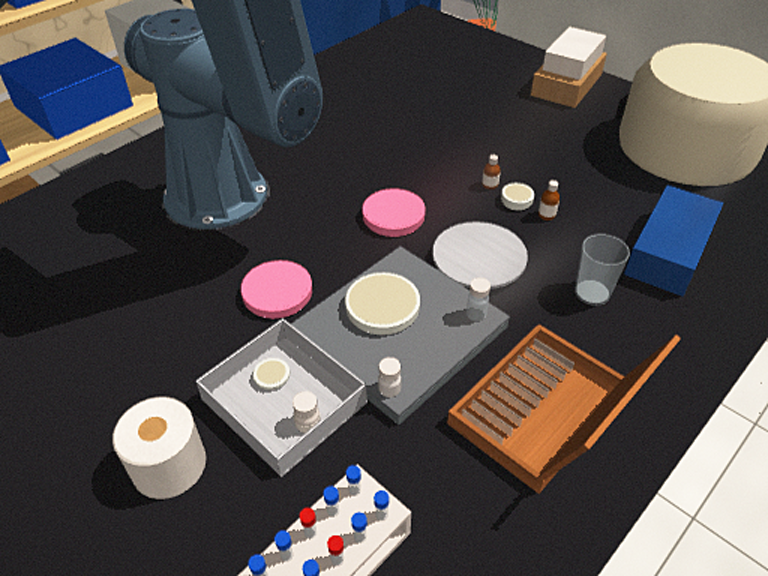

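Candidates for the wide dish in the top picture (native pixels) are the off-white disc at (256,178), two pink look-alikes at (286,245) and (177,244), and the white carrier plate at (172,167). I choose (256,178): it is off-white and on the warmer, with its top at about 55 mm. Deep dish: (98,186), between the bottles. Small dish: (334,198), in the tray. The other round white things are the jar tops at (217,127), (300,130) and (344,154), and the paper roll at (417,190).

```bash
cat >> h.py <<'E'
def go(x,y,z,yaw):  # tool shift/turn in plan units to a world TCP pose, pointing down; yaw = tool x heading, deg
    o=get_obs(); q=o["eef_rot"]; M=R.from_quat([q[1],q[2],q[3],q[0]])
    a=np.radians(yaw); T=R.from_matrix([[np.cos(a),np.sin(a),0],[np.sin(a),-np.cos(a),0],[0,0,-1]])
    s=M.inv().apply(np.array([x,y,z])-o["eef_pos"])/.4; r=(M.inv()*T).as_rotvec()
    print("to",(x,y,z,yaw),"shift",s.round(4),"turn",round(r[2]/np.pi,4))
E
python3 - <<'E'
from h import *
p=snap("top"); save(p,"crop.png",(200,110,400,270),3)
go(.499,-.107,.2,81.8); go(.499,-.107,.034,81.8)
E
```

```text
to (0.499, -0.107, 0.2, 81.8) shift [ 1.1097 -0.808   0.0782] turn -0.3574
to (0.499, -0.107, 0.034, 81.8) shift [ 1.1097 -0.808   0.4932] turn -0.3574
```

View pics/crop.png

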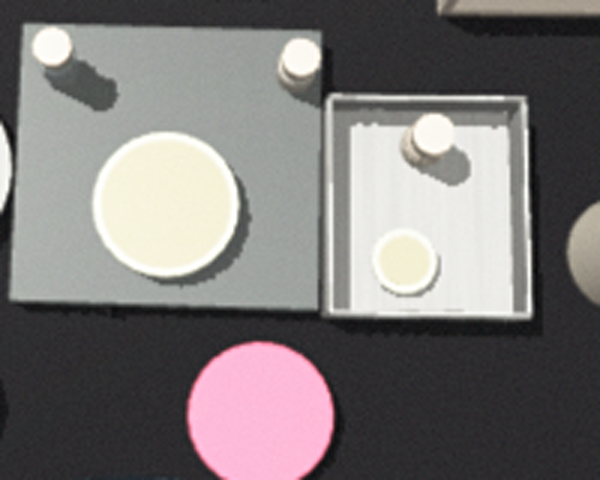

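The crop shows the off-white dish at about (165,203) in the crop, on the grey warmer. The pink disc at (260,415) is on the bench, so the choice stands.

Call:
{"fn": "play_rows", "kwargs": {
  "plan": [
    [60,[0.2,-0.145,0.02],-0.04],
    [60,[0.4,-0.29,0.03],-0.09],
    [60,[0.6,-0.43,0.05],-0.135],
    [60,[0.8,-0.58,0.06],-0.18],
    [60,[0.95,-0.69,0.07],-0.225],
    [60,[1.0,-0.808,0.078],-0.27],
    [60,[1.0,-0.808,0.078],-0.315],
    [60,[1.0,-0.808,0.078],-0.357],
    [60,[1.0,-0.808,0.078],-0.357],
    [60,[1.0,-0.808,0.078],-0.357]
  ]
}}

```text
time_s: 2.15
eef_pos: [0.4499, -0.132, 0.2014]
eef_rot: [0.001, 0.756, 0.654, 0.0]
wrist_force: [1.5, -1.8, 0.2]
opening: 0.704
grasp_force: 0.0
```

Run:
```python
from h import *
print(get_obs()["eef_pos"],get_obs()["q"].round(2),get_obs()["opening"]);go(.499,-.107,.06,81.8); go(.499,-.107,.034,81.8)
p=snap("wrist"); save(p,"w1.png",s=1)
```

```text
[ 0.44989686 -0.13197136  0.20135689] [-0.54 -0.03  1.9  -0.    1.28 -0.39] 0.7044404197832659
to (0.499, -0.107, 0.06, 81.8) shift [0.0796 0.1121 0.3535] turn -0.0004
to (0.499, -0.107, 0.034, 81.8) shift [0.0796 0.112  0.4185] turn -0.0004
```

View pics/w1.png

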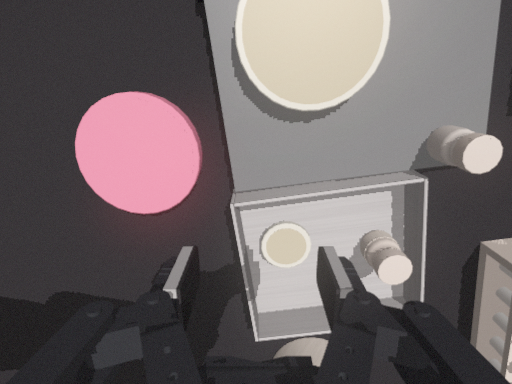

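The wrist view shows the wide dish at the top centre (312,30), the tray with the small dish at (286,245), and the jar at (385,255). The fingers are clear of everything.

Call:
{"fn": "play_rows", "kwargs": {
  "plan": [
    [60,[0.04,0.056,0.08],0],
    [60,[0.08,0.112,0.16],0],
    [60,[0.08,0.112,0.24],0],
    [60,[0.08,0.112,0.32],0],
    [60,[0.08,0.112,0.37],0],
    [60,[0.08,0.112,0.4],0],
    [60,[0.08,0.112,0.418],0],
    [60,[0.08,0.112,0.418],0]
  ]
}}

```text
time_s: 3.0
eef_pos: [0.4978, -0.1086, 0.0335]
eef_rot: [-0.0, 0.756, 0.654, -0.0]
wrist_force: [-0.2, 0.1, -0.6]
opening: 0.705
grasp_force: 0.0
```

```bash
cat >> h.py <<'E'
def disc(C,mask,zr,lab=""):  # circle fit to rim of points in a height band
    k=mask&(C[...,2]>zr[0])&(C[...,2]<zr[1]); P=C[k][:,:2].astype(np.float32)
    c,r=cv2.minEnclosingCircle(P) if len(P)>20 else ((0,0),0)
    print(lab,len(P),"circle",np.round(c,4),round(r,4),"z",np.median(C[k][:,2]).round(4)); return c
E
python3 - <<'E'
from h import *
go(.5125,-.013,.034,81.8); go(.531,.114,.034,81.8);go(.537,.154,.034,81.8)
p=snap("wrist"); C=cloud(p)
for l in["wide_dish"]:
  for m in masks_of(p,l): disc(C,m["mask"],(.045,.065),l)
p=snap("top"); C=cloud(p)
for l in["wide_dish"]:
  for m in masks_of(p,l): disc(C,m["mask"],(.045,.065),l)
E
```

```text
to (0.5125, -0.013, 0.034, 81.8) shift [ 0.2419  0.0018 -0.0011] turn -0.0005
to (0.531, 0.114, 0.034, 81.8) shift [ 0.5628  0.0018 -0.001 ] turn -0.0005
to (0.537, 0.154, 0.034, 81.8) shift [ 0.6639  0.0023 -0.001 ] turn -0.0005
wide_dish 62063 circle [ 0.5137 -0.0122] 0.0656 z 0.0559
wide_dish 0 circle [0 0] 0 z nan
wide_dish 1048 circle [ 0.5137 -0.0127] 0.0649 z 0.0555
wide_dish 0 circle [0 0] 0 z nan
wide_dish 0 circle [0 0] 0 z nan
wide_dish 77 circle [0.4154 0.429 ] 0.0152 z 0.0523
  return _methods._mean(a, axis=axis, dtype=dtype,
  ret = ret.dtype.type(ret / rcount)
```

Call:
{"fn": "play_rows", "kwargs": {
  "plan": [
    [60,[0.035,0.001,0],0],
    [60,[0.06,0.001,0],0],
    [60,[0.08,0.001,0],0],
    [60,[0.105,0.001,0],0],
    [60,[0.13,0.002,0],0],
    [60,[0.155,0.002,0],0],
    [60,[0.18,0.002,0],0],
    [60,[0.205,0.002,0],0],
    [60,[0.23,0.002,0],0],
    [60,[0.24,0.002,0],0]
  ]
}}

```text
time_s: 4.2
eef_pos: [0.5127, -0.0126, 0.0338]
eef_rot: [-0.0, 0.756, 0.655, 0.0]
wrist_force: [-0.5, -2.5, 1.6]
opening: 0.705
grasp_force: 1.7
```

```bash
python3 - <<'E' 2>/dev/null
from h import *
go(.537,.154,.034,81.8); print(get_obs()["eef_pos"])
for n in("wrist","top"):
  p=snap(n); C=cloud(p)
  for m in masks_of(p,"wide_dish")[:2]: disc(C,m["mask"],(.045,.065),n)
  for m in masks_of(p,"carrier")[:2]: disc(C,m["mask"],(.022,.032),n+" carrier")
E
```

```text
to (0.537, 0.154, 0.034, 81.8) shift [ 4.21e-01  6.00e-04 -4.00e-04] turn -0.0002
[ 0.51265613 -0.01262989  0.03381897]
wrist 0 circle [0 0] 0 z nan
wrist 76765 circle [0.5238 0.0542] 0.0655 z 0.0559
top 0 circle [0 0] 0 z nan
top 0 circle [0 0] 0 z nan
top carrier 3133 circle [0.5472 0.2221] 0.0905 z 0.0264
```

Call:
{"fn": "play_rows", "kwargs": {
  "plan": [
    [60,[0.02,0,0],0],
    [60,[0.045,0,0],0],
    [60,[0.07,0,0],0],
    [60,[0.095,0,0],0],
    [60,[0.12,0,0],0],
    [60,[0.145,0,0],0],
    [60,[0.17,0,0],0],
    [60,[0.195,0,0],0],
    [60,[0.22,0,0],0],
    [60,[0.24,0,0],0]
  ]
}}

```text
time_s: 5.5
eef_pos: [0.5268, 0.082, 0.0342]
eef_rot: [0.0, 0.756, 0.654, 0.0]
wrist_force: [-0.5, -2.2, 3.0]
opening: 0.704
grasp_force: 1.8
```

Call:
{"fn": "play_rows", "kwargs": {
  "plan": [
    [60,[0.02,0,0],0],
    [60,[0.04,0,0],0],
    [60,[0.06,0,0],0],
    [60,[0.08,0,0],0],
    [60,[0.1,0,0],0],
    [60,[0.12,0,0],0],
    [60,[0.135,0,0],0],
    [60,[0.145,0,0],0],
    [60,[0.15,0,0],0],
    [60,[0.15,0,0],0]
  ]
}}

```text
time_s: 6.5
eef_pos: [0.5351, 0.141, 0.0339]
eef_rot: [-0.0, 0.756, 0.654, 0.0]
wrist_force: [0.5, 0.5, 0.2]
opening: 0.706
grasp_force: 0.0
```

```bash
python3 - <<'E' 2>/dev/null
from h import *
print(get_obs()["eef_pos"])
for n in("wrist","top"):
  p=snap(n); C=cloud(p)
  for m in masks_of(p,"wide_dish")[:3]: disc(C,m["mask"],(.045,.065),n)
  for m in masks_of(p,"carrier")[:2]: disc(C,m["mask"],(.022,.032),n+" carrier")
  if n=="wrist": save(p,"w2.png")
E
```

```text
[0.53511312 0.14097232 0.0338612 ]
wrist 73050 circle [0.5458 0.2066] 0.0665 z 0.0519
wrist 0 circle [0 0] 0 z nan
wrist carrier 12554 circle [0.5475 0.2226] 0.091 z 0.0266
top 0 circle [0 0] 0 z nan
top 356 circle [0.5218 0.2236] 0.0408 z 0.0516
top 0 circle [0 0] 0 z nan
top carrier 58 circle [ 0.4778 -0.4344] 0.0545 z 0.0258
top carrier 0 circle [0 0] 0 z nan
```

View pics/w2.png

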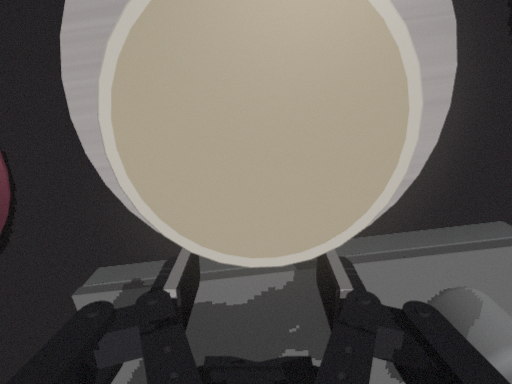

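The wide dish lies flat on the carrier, centred near (260,95) in the picture. It still sits about 16 mm short of the middle, on the warmer side.

Call:
{"fn": "play_rows", "kwargs": {
  "plan": [
    [60,[0.01,0,0],0],
    [60,[0.02,0,0],0],
    [60,[0.03,0,0],0],
    [60,[0.036,0,0],0],
    [60,[0.04,0,0],0],
    [60,[0.04,0,0],0],
    [60,[0.04,0,0],0]
  ]
}}

```text
time_s: 7.5
eef_pos: [0.5373, 0.1568, 0.0338]
eef_rot: [-0.0, 0.756, 0.654, 0.0]
wrist_force: [0.6, -0.3, 0.3]
opening: 0.701
grasp_force: 0.0
```

```bash
cat >> h.py <<'E'
def rimfit(C,mask,zr,lab=""):  # trimmed circle: boundary of band mask
    k=(mask&(C[...,2]>zr[0])&(C[...,2]<zr[1])).astype(np.uint8)
    cs,_=cv2.findContours(k,cv2.RETR_EXTERNAL,cv2.CHAIN_APPROX_NONE); c=max(cs,key=len)[:,0]
    c=c[(c[:,0]>2)&(c[:,0]<509)&(c[:,1]>2)&(c[:,1]<381)]; P=C[c[:,1],c[:,0],:2]
    from scipy.optimize import least_squares
    f=least_squares(lambda s:np.hypot(*(P-s[:2]).T)-s[2],[*P.mean(0),.05],loss="soft_l1",f_scale=.001)
    print(lab,"rim",f.x.round(4),len(P))
E
python3 - <<'E' 2>/dev/null
from h import *
print(get_obs()["eef_pos"])
p=snap("wrist"); C=cloud(p); A=np.ones((384,512),bool)
m=masks_of(p,"wide_dish")[0]["mask"]; disc(C,m,(.045,.065)); rimfit(C,m,(.045,.065),"wide"); rimfit(C,A,(.022,.06),"carrier")
go(.52,.12,.034,81.8)
E
```

```text
[0.53734249 0.15677948 0.03380793]
 0 circle [0 0] 0 z nan
```

Call:
{"fn": "play_rows", "kwargs": {
  "plan": [
    [60,[-0.03,0,0],0],
    [60,[-0.1,0,0],0],
    [60,[-0.1,0,-0.1],0],
    [70,[-0.1,0,-0.2],0],
    [80,[-0.1,0,-0.3],0],
    [85,[-0.1,0,-0.4],0],
    [85,[-0.1,0,-0.4],0],
    [85,[-0.1,0,-0.4],0]
  ]
}}

```text
time_s: 8.4
eef_pos: [0.5321, 0.1163, 0.1949]
eef_rot: [0.001, 0.756, 0.654, 0.001]
wrist_force: [-0.7, -0.2, -0.6]
opening: 0.999
grasp_force: 0.0
```

```bash
python3 - <<'E' 2>/dev/null
from h import *
print(get_obs()["eef_pos"])
p=snap("wrist"); C=cloud(p)
for l,z in(("wide_dish",(.045,.065)),("carrier",(.022,.06)),("deep_dish",(.018,.035))):
  for m in masks_of(p,l)[:3]:
    try: print(round(m["conf"],2)); disc(C,m["mask"],z,l); rimfit(C,m["mask"],z,l)
    except Exception as e: pass
go(.492,.423,.15,180)
E
```

```text
[0.53214132 0.11628667 0.19491862]
0.85
wide_dish 16886 circle [0.5487 0.2242] 0.0651 z 0.0519
wide_dish rim [0.5487 0.2242 0.0642] 316
0.68
wide_dish 0 circle [0 0] 0 z nan
0.63
wide_dish 0 circle [0 0] 0 z nan
0.86
carrier 8349 circle [0.5478 0.2222] 0.0901 z 0.0266
carrier rim [0.5471 0.2197 0.0855] 708
to (0.492, 0.423, 0.15, 180) shift [ 0.7441 -0.2052  0.1053] turn -0.5461
```

Call:
{"fn": "play_rows", "kwargs": {
  "plan": [
    [85,[0.09,-0.02,0],-0.046],
    [85,[0.18,-0.05,0],-0.093],
    [85,[0.27,-0.07,0],-0.14],
    [85,[0.36,-0.1,0],-0.186],
    [85,[0.45,-0.12,0],-0.233],
    [85,[0.54,-0.15,0],-0.28],
    [85,[0.63,-0.17,0],-0.326],
    [85,[0.71,-0.195,0],-0.372],
    [85,[0.744,-0.205,0],-0.419],
    [85,[0.744,-0.205,0],-0.465]
  ]
}}

```text
time_s: 9.6
eef_pos: [0.4916, 0.4251, 0.1917]
eef_rot: [-0.001, 0.122, 0.992, -0.001]
wrist_force: [0.3, -0.8, 0.2]
opening: 0.992
grasp_force: 0.0
```

Call:
{"fn": "play_rows", "kwargs": {
  "plan": [
    [85,[0,0,0],-0.046],
    [85,[0,0,0],-0.081],
    [85,[0,0,0],-0.081],
    [85,[0,0,0],-0.081]
  ]
}}

```text
time_s: 10.0
eef_pos: [0.4929, 0.4229, 0.1926]
eef_rot: [-0.001, 0.001, 1.0, -0.001]
wrist_force: [0.5, 0.2, 0.2]
opening: 0.992
grasp_force: 0.0
```

```bash
python3 - <<'E' 2>/dev/null
from h import *
print(get_obs()["eef_pos"],get_obs()["q"].round(2))
p=snap("wrist"); C=cloud(p); save(p,"w3.png")
for l,z in(("deep_dish",(.015,.035)),("stain_a",(.04,.1))):
  for m in masks_of(p,l)[:3]:
    try: print(round(m["conf"],2)); disc(C,m["mask"],z,l); rimfit(C,m["mask"],z,l)
    except Exception as e: pass
go(.492,.423,.1,180);go(.492,.423,.0,180)
E
```

```text
[0.49286907 0.42289799 0.19257452] [ 0.53  0.38  1.44 -0.    1.32 -1.04]
0.57
deep_dish 3256 circle [0.4915 0.4254] 0.0343 z 0.0248
deep_dish rim [0.4911 0.4255 0.0332] 182
0.8
stain_a 1243 circle [0.4158 0.4326] 0.0178 z 0.0528
stain_a rim [0.4156 0.4324 0.017 ] 111
0.6
stain_a 1180 circle [0.563 0.429] 0.0182 z 0.0611
stain_a rim [0.5608 0.429  0.0155] 117
0.24
stain_a 0 circle [0 0] 0 z nan
to (0.492, 0.423, 0.1, 180) shift [0.0028 0.     0.2334] turn -0.0006
to (0.492, 0.423, 0.0, 180) shift [2.700e-03 2.000e-04 4.834e-01] turn -0.0006
```

View pics/w3.png

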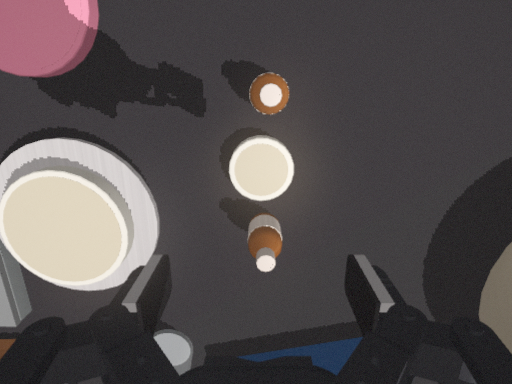

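The deep dish is at (262,168), between the bottles at (270,95) and (265,245). The fingers will close across the line of bottles.

Call:
{"fn": "play_rows", "kwargs": {
  "plan": [
    [85,[0.007,0.004,0.1],0],
    [85,[0.007,0.004,0.2],0],
    [85,[0.007,0.004,0.29],0],
    [85,[0.007,0.004,0.36],0],
    [85,[0.007,0.004,0.42],0],
    [85,[0.007,0.004,0.46],0],
    [85,[0.007,0.004,0.48],0],
    [85,[0.007,0.004,0.48],0],
    [62,[0.007,0.004,0.48],0],
    [60,[0.007,0.004,0.48],0]
  ]
}}

```text
time_s: 11.15
eef_pos: [0.492, 0.4258, 0.0044]
eef_rot: [0.002, -0.0, 1.0, 0.001]
wrist_force: [0.0, 0.5, -1.0]
opening: 0.766
grasp_force: 66.5
```

Call:
{"fn": "play_rows", "kwargs": {
  "plan": [
    [55,[0,0,0],0],
    [55,[0,0,0],0],
    [55,[0,0,0],0],
    [55,[0,0,0],0]
  ]
}}

```text
time_s: 11.55
eef_pos: [0.4921, 0.4258, 0.0042]
eef_rot: [0.002, 0.0, 1.0, 0.001]
wrist_force: [0.3, -0.4, 5.5]
opening: 0.765
grasp_force: 67.2
```

Call:
{"fn": "play_rows", "kwargs": {
  "plan": [
    [55,[0,0,-0.04],0],
    [55,[0,0,-0.12],0],
    [55,[0,0,-0.22],0],
    [55,[0,0,-0.32],0],
    [55,[0,0,-0.4],0],
    [55,[0,0,-0.42],0],
    [55,[0,0,-0.42],0]
  ]
}}

```text
time_s: 12.25
eef_pos: [0.4913, 0.4254, 0.1723]
eef_rot: [0.002, -0.0, 1.0, 0.001]
wrist_force: [-0.2, 0.4, -1.5]
opening: 0.771
grasp_force: 67.1
```

```bash
python3 - <<'E' 2>/dev/null
from h import *
o=get_obs(); print(o["eef_pos"],o["opening"],o["grasp_force"])
p=snap("wrist"); C=cloud(p); z=o["eef_pos"][2]
k=np.ones((384,512),bool)
B=(abs(C[...,0]-o["eef_pos"][0])<.05)&(abs(C[...,1]-o["eef_pos"][1])<.031)&(C[...,2]>z-.02)&(C[...,2]<z+.04)
Q=C[B]; print(len(Q),Q.min(0),Q.max(0),np.histogram(Q[:,2]-z,12))
save(p,"w4.png")
go(.5487,.2242,.175,180)
E
```

```text
[0.49129883 0.42536632 0.17226143] 0.7705326377842893 67.07758197560906
15113 [0.45711055 0.39437257 0.17399424] [0.52500028 0.45636308 0.19500386] (array([  48,  118,  147,  137,  143,  158,  146,  160,  174,  321, 9923,
       3638]), array([0.00173281, 0.00348361, 0.00523441, 0.00698521, 0.00873601,
       0.01048682, 0.01223762, 0.01398842, 0.01573922, 0.01749002,
       0.01924083, 0.02099163, 0.02274243]))
to (0.5487, 0.2242, 0.175, 180) shift [-0.1462 -0.5013 -0.0129] turn 0.0
```

View pics/w4.png

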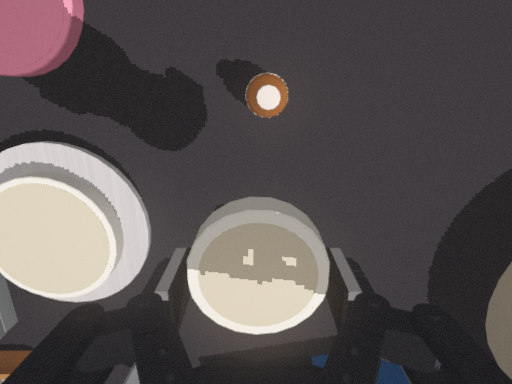

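The deep dish at (258,265) is held level and centred between the pads, and the bottle is still standing at (268,97).

Call:
{"fn": "play_rows", "kwargs": {
  "plan": [
    [55,[-0.015,-0.05,0],0],
    [55,[-0.045,-0.15,0],0],
    [55,[-0.075,-0.25,0],0],
    [55,[-0.1,-0.35,0],0],
    [55,[-0.13,-0.44,0],0],
    [55,[-0.142,-0.49,0.03],0],
    [55,[-0.146,-0.503,0.1],0],
    [55,[-0.146,-0.503,0.17],0],
    [55,[-0.146,-0.503,0.22],0],
    [55,[-0.146,-0.503,0.24],0]
  ]
}}

```text
time_s: 13.3
eef_pos: [0.5452, 0.2227, 0.0688]
eef_rot: [-0.004, 0.0, 1.0, -0.001]
wrist_force: [-0.6, -0.3, -1.0]
opening: 0.768
grasp_force: 67.0
```

```bash
python3 - <<'E' 2>/dev/null
from h import *
go(.5487,.2242,.0555,180)
p=snap("scene"); C=cloud(p)
for m in masks_of(p,"wide_dish")[:3]: disc(C,m["mask"],(.045,.056))
E
```

```text
to (0.5487, 0.2242, 0.0555, 180) shift [-0.0091  0.0039  0.0331] turn -0.0001
 773 circle [0.5499 0.2212] 0.0669 z 0.0508
 0 circle [0 0] 0 z nan
 0 circle [0 0] 0 z nan
```

Call:
{"fn": "play_rows", "kwargs": {
  "plan": [
    [55,[0,0,0],0],
    [55,[0,0,0.01],0],
    [55,[0,0,0.015],0],
    [55,[0,0,0.02],0],
    [55,[0,0,0.02],0]
  ]
}}

```text
time_s: 13.9
eef_pos: [0.5488, 0.2237, 0.0658]
eef_rot: [0.0, -0.0, 1.0, 0.0]
wrist_force: [-0.4, 0.5, -0.5]
opening: 0.769
grasp_force: 67.1
```

```bash
python3 - <<'E' 2>/dev/null
from h import *
o=get_obs();print(o["eef_pos"],o["eef_rot"]);go(.5487,.2242,.0555,180)
E
```

```text
[0.54883434 0.22366656 0.06584503] [ 1.59860079e-05 -8.70869502e-05  9.99999996e-01  4.48298980e-06]
to (0.5487, 0.2242, 0.0555, 180) shift [0.0003 0.0013 0.0259] turn 0.0001
```

Call:
{"fn": "play_rows", "kwargs": {
  "plan": [
    [55,[0,0.001,0.008],0],
    [55,[0,0.001,0.014],0],
    [55,[0,0.001,0.019],0],
    [55,[0,0.001,0.023],0],
    [55,[0,0.001,0.025],0],
    [55,[0,0.001,0.025],0],
    [55,[0,0.001,0.025],0]
  ]
}}

```text
time_s: 14.6
eef_pos: [0.5489, 0.224, 0.0559]
eef_rot: [0.0, -0.0, 1.0, 0.0]
wrist_force: [0.0, 0.5, -0.9]
opening: 0.767
grasp_force: 67.1
```

Call:
{"fn": "play_rows", "kwargs": {
  "plan": [
    [55,[0,0,0.002],0],
    [55,[0,0,0.003],0],
    [55,[0,0,0.003],0]
  ]
}}

```text
time_s: 14.9
eef_pos: [0.5491, 0.2241, 0.0552]
eef_rot: [0.0, -0.0, 1.0, 0.0]
wrist_force: [-2.3, -0.4, 5.3]
opening: 0.765
grasp_force: 67.6
```

Call:
{"fn": "play_rows", "kwargs": {
  "plan": [
    [55,[0,0,0.002],0],
    [55,[0,0,0.002],0]
  ]
}}

```text
time_s: 15.1
eef_pos: [0.5491, 0.2241, 0.0552]
eef_rot: [0.0, -0.0, 1.0, -0.0]
wrist_force: [-5.1, -1.8, 11.0]
opening: 0.766
grasp_force: 68.3
```

Call:
{"fn": "play_rows", "kwargs": {
  "plan": [
    [55,[0,0,-0.002],0],
    [72,[0,0,-0.002],0],
    [80,[0,0,-0.002],0],
    [85,[0,0,-0.002],0],
    [85,[0,0,-0.02],0],
    [85,[0,0,-0.08],0],
    [85,[0,0,-0.18],0],
    [85,[0,0,-0.28],0],
    [85,[0,0,-0.35],0],
    [85,[0,0,-0.35],0]
  ]
}}

```text
time_s: 16.1
eef_pos: [0.552, 0.2247, 0.1999]
eef_rot: [0.005, -0.0, 1.0, 0.001]
wrist_force: [-0.1, 0.3, -0.3]
opening: 1.0
grasp_force: 0.0
```

```bash
python3 - <<'E' 2>/dev/null
from h import *
print(get_obs()["eef_pos"],get_obs()["q"].round(2))
p=snap("wrist"); C=cloud(p)
for l,z in(("wide_dish",(.045,.056)),("deep_dish",(.07,.08)),("carrier",(.022,.03))):
  for m in masks_of(p,l)[:3]:
    disc(C,m["mask"],z,l)
B=(C[...,2]>.07)&(C[...,2]<.08)&(abs(C[...,0]-.5487)<.06)&(abs(C[...,1]-.224)<.06); disc(C,B,(.07,.08),"deep raw")
go(.469,-.232,.2,180); go(.469,-.232,.2,0); go(.469,-.232,.2,90)
E
```

```text
[0.55203674 0.22472249 0.19990753] [ 0.19  0.25  1.59  0.    1.29 -1.38]
wide_dish 8942 circle [0.5487 0.224 ] 0.0652 z 0.0519
wide_dish 0 circle [0 0] 0 z nan
deep_dish 4216 circle [0.5491 0.2236] 0.0342 z 0.0759
carrier 9102 circle [0.548  0.2218] 0.0902 z 0.0266
deep raw 4224 circle [0.5491 0.2236] 0.0342 z 0.0759
to (0.469, -0.232, 0.2, 180) shift [ 0.1976 -1.1396 -0.0178] turn 0.0
to (0.469, -0.232, 0.2, 0) shift [ 0.1976 -1.1396 -0.0178] turn -1.0
to (0.469, -0.232, 0.2, 90) shift [ 0.1976 -1.1396 -0.0178] turn 0.5
```

Call:
{"fn": "play_rows", "kwargs": {
  "plan": [
    [80,[0.02,-0.1,0],0],
    [80,[0.04,-0.22,0],0],
    [80,[0.06,-0.34,0],0],
    [80,[0.08,-0.46,0],0],
    [80,[0.1,-0.58,0],0],
    [80,[0.12,-0.7,0],0],
    [80,[0.14,-0.82,0],0],
    [80,[0.16,-0.92,0],0],
    [80,[0.18,-0.98,0],0],
    [80,[0.19,-1.0,0],0]
  ]
}}

```text
time_s: 17.3
eef_pos: [0.4714, -0.1779, 0.1922]
eef_rot: [-0.001, 0.002, 1.0, 0.001]
wrist_force: [0.9, 1.1, -0.1]
opening: 0.94
grasp_force: 0.0
```

Call:
{"fn": "play_rows", "kwargs": {
  "plan": [
    [80,[0,-0.07,0],0],
    [80,[0.006,-0.13,0],0],
    [80,[0.006,-0.14,0],0],
    [80,[0.006,-0.14,0],0],
    [80,[0.006,-0.14,0],0],
    [80,[0.006,-0.14,0],0]
  ]
}}

```text
time_s: 17.9
eef_pos: [0.4706, -0.2306, 0.1935]
eef_rot: [-0.0, -0.001, 1.0, 0.0]
wrist_force: [-0.3, -0.3, 0.7]
opening: 0.937
grasp_force: 0.0
```

```bash
python3 - <<'E' 2>/dev/null
from h import *
print(get_obs()["eef_pos"],get_obs()["q"].round(2),get_obs()["opening"])
p=snap("wrist"); C=cloud(p); save(p,"w5.png")
for l,z in(("small_dish",(.013,.025)),("tray",(.045,.055)),("tray_jar",(.05,.07))):
  for m in masks_of(p,l)[:3]:
    disc(C,m["mask"],z,l)
W=C[(C[...,2]>.046)&(C[...,2]<.056)]; print(W.min(0),W.max(0))
go(.469,-.235,.1,180)
E
```

```text
[ 0.47057092 -0.23061507  0.19350936] [-0.68  0.11  1.77  0.    1.27 -2.25] 0.9374059445248014
small_dish 2407 circle [ 0.4696 -0.2321] 0.03 z 0.0188
small_dish 346 circle [ 0.5537 -0.0633] 0.1578 z 0.0191
small_dish 560 circle [ 0.4744 -0.4297] 0.0535 z 0.0191
tray 3380 circle [ 0.5161 -0.2474] 0.1328 z 0.0501
tray_jar 1039 circle [ 0.5782 -0.2508] 0.0186 z 0.0645
[ 0.41716279 -0.45221104  0.04600402] [ 0.6445649  -0.13235214  0.05599997]
to (0.469, -0.235, 0.1, 180) shift [ 0.0042 -0.0091  0.2347] turn 0.0003
```

View pics/w5.png

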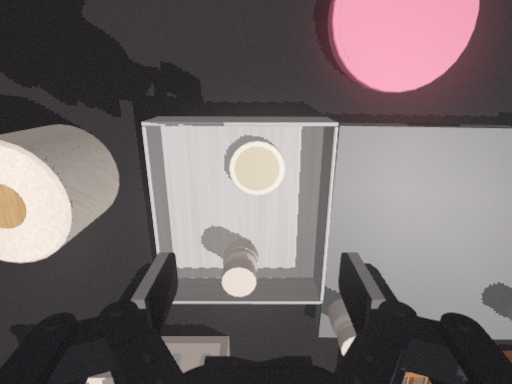

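The small dish is at (257,168) in the tray, with the jar at (240,270) clear of the fingers.

Call:
{"fn": "play_rows", "kwargs": {
  "plan": [
    [76,[0.002,-0.004,0.1],0],
    [74,[0.002,-0.004,0.2],0],
    [74,[0.002,-0.004,0.29],0],
    [74,[0.002,-0.004,0.36],0],
    [74,[0.002,-0.004,0.42],0],
    [74,[0.002,-0.004,0.455],0],
    [74,[0.002,-0.004,0.47],0],
    [74,[0.002,-0.004,0.475],0],
    [74,[0.002,-0.004,0.475],0],
    [74,[0.002,-0.004,0.475],0]
  ]
}}

```text
time_s: 19.1
eef_pos: [0.4706, -0.2342, 0.005]
eef_rot: [0.001, -0.0, 1.0, -0.001]
wrist_force: [0.2, 0.4, 0.5]
opening: 0.864
grasp_force: 0.0
```

```bash
python3 - <<'E' 2>/dev/null
from h import *
o=get_obs(); print(o["eef_pos"],o["wrist_force"])
p=snap("wrist"); C=cloud(p)
for dz in [0]:
  B=(abs(C[...,0]-o["eef_pos"][0])<.012)&(abs(abs(C[...,1]-o["eef_pos"][1])-.042)<.008)
  Q=C[B]; print(len(Q), np.percentile(Q[:,2],[0,2,5,10,30,50,90]).round(4))
go(.4696,-.2321,.001,180)
E
```

```text
[ 0.47057483 -0.23420968  0.00501337] [0.23374146 0.44214142 0.53728834]
9544 [0.0028 0.0041 0.0045 0.0049 0.0308 0.0446 0.068 ]
to (0.4696, -0.2321, 0.001, 180) shift [0.0023 0.0052 0.0099] turn 0.0
```

Call:
{"fn": "play_rows", "kwargs": {
  "plan": [
    [74,[0.002,0.005,0.005],0],
    [74,[0.002,0.005,0.0085],0],
    [74,[0.002,0.005,0.0085],0],
    [64,[0.002,0.005,0.0085],0],
    [58,[0.002,0.005,0.0085],0],
    [52,[0.002,0.005,0.0085],0],
    [48,[0.002,0.005,0.0085],0],
    [48,[0.002,0.005,0.0085],0],
    [48,[0.002,0.005,0.0085],0]
  ]
}}

```text
time_s: 20.05
eef_pos: [0.469, -0.2317, 0.0012]
eef_rot: [-0.0, -0.0, 1.0, 0.0]
wrist_force: [-3.1, 1.3, 8.4]
opening: 0.664
grasp_force: 62.1
```

Call:
{"fn": "play_rows", "kwargs": {
  "plan": [
    [48,[0,0,-0.02],0],
    [48,[0,0,-0.06],0],
    [48,[0,0,-0.14],0],
    [48,[0,0,-0.24],0],
    [48,[0,0,-0.34],0],
    [48,[0,0,-0.42],0],
    [48,[0,0,-0.45],0],
    [48,[0,0,-0.45],0],
    [48,[0,0,-0.45],0]
  ]
}}

```text
time_s: 20.95
eef_pos: [0.4682, -0.231, 0.179]
eef_rot: [-0.001, -0.0, 1.0, 0.001]
wrist_force: [-0.8, 0.5, -1.2]
opening: 0.667
grasp_force: 64.1
```

```bash
python3 - <<'E' 2>/dev/null
from h import *
o=get_obs(); e=o["eef_pos"]; print(e,o["opening"],o["grasp_force"])
p=snap("wrist"); C=cloud(p)
B=(abs(C[...,0]-e[0])<.045)&(abs(C[...,1]-e[1])<.026)&(C[...,2]>e[2]-.02)&(C[...,2]<e[2]+.04)
Q=C[B]; print(len(Q),Q.min(0)-e,Q.max(0)-e)
T=B&(C[...,2]>np.median(Q[:,2])-.003); Q=C[T]-e
A=np.c_[Q[:,:2],np.ones(len(Q))]; print("plane",np.linalg.lstsq(A,Q[:,2],rcond=None)[0],"x",Q[:,0].min(),Q[:,0].max())
save(p,"w6.png"); go(.549,.2238,.2,180)
E
```

```text
[ 0.46820207 -0.23104377  0.17898476] 0.6674176534951071 64.05647224746644
10536 [-0.02950453 -0.02599214  0.00857516] [0.03019902 0.02599139 0.01975897]
plane [0.00495975 0.00135722 0.01762352] x -0.02950453186701324 0.030199015014751696
to (0.549, 0.2238, 0.2, 180) shift [-0.2027  1.1365 -0.0522] turn 0.0
```

View pics/w6.png

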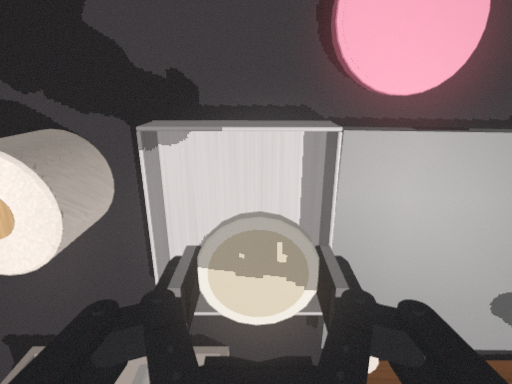

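The small dish at (258,268) is held level and centred in the pads, and the tray is clear below it.

Call:
{"fn": "play_rows", "kwargs": {
  "plan": [
    [48,[-0.02,0.06,-0.01],0],
    [48,[-0.04,0.17,-0.01],0],
    [48,[-0.06,0.29,-0.01],0],
    [48,[-0.08,0.41,-0.01],0],
    [48,[-0.1,0.53,-0.01],0],
    [48,[-0.12,0.65,-0.01],0],
    [48,[-0.14,0.77,-0.01],0],
    [48,[-0.16,0.88,-0.01],0],
    [48,[-0.18,0.96,-0.01],0],
    [48,[-0.2,1.0,-0.01],0]
  ]
}}

```text
time_s: 22.0
eef_pos: [0.5473, 0.1714, 0.1817]
eef_rot: [-0.002, -0.001, 1.0, 0.0]
wrist_force: [0.0, -0.8, -0.5]
opening: 0.668
grasp_force: 64.1
```

Call:
{"fn": "play_rows", "kwargs": {
  "plan": [
    [48,[0,0.06,0],0],
    [48,[0,0.11,0],0],
    [48,[0,0.134,0.03],0],
    [48,[0,0.137,0.1],0],
    [48,[0,0.137,0.16],0],
    [48,[0,0.137,0.2],0],
    [48,[0,0.137,0.22],0],
    [48,[0,0.137,0.22],0],
    [48,[0,0.137,0.22],0],
    [48,[0,0.137,0.22],0]
  ]
}}

```text
time_s: 23.0
eef_pos: [0.55, 0.2233, 0.0977]
eef_rot: [0.001, 0.0, 1.0, 0.0]
wrist_force: [-0.3, -0.4, -0.4]
opening: 0.666
grasp_force: 64.1
```

```bash
python3 - <<'E' 2>/dev/null
from h import *
o=get_obs(); print(o["eef_pos"]);go(.549,.2238,.0723,180)
E
```

```text
[0.54995042 0.22328008 0.0977432 ]
to (0.549, 0.2238, 0.0723, 180) shift [0.0025 0.0013 0.0636] turn -0.0001
```

Call:
{"fn": "play_rows", "kwargs": {
  "plan": [
    [48,[0.002,0.001,0.02],0],
    [48,[0.002,0.001,0.035],0],
    [48,[0.002,0.001,0.047],0],
    [48,[0.002,0.001,0.054],0],
    [48,[0.002,0.001,0.058],0],
    [48,[0.002,0.001,0.06],0],
    [48,[0.002,0.001,0.06],0],
    [48,[0.002,0.001,0.06],0]
  ]
}}

```text
time_s: 23.8
eef_pos: [0.5483, 0.2237, 0.0726]
eef_rot: [0.0, -0.0, 1.0, 0.0]
wrist_force: [-0.1, -0.6, -0.6]
opening: 0.67
grasp_force: 64.1
```

Call:
{"fn": "play_rows", "kwargs": {
  "plan": [
    [48,[0,0,0.002],0],
    [48,[0,0,0.003],0],
    [48,[0,0,0.003],0]
  ]
}}

```text
time_s: 24.1
eef_pos: [0.5484, 0.2237, 0.0723]
eef_rot: [0.0, -0.0, 1.0, 0.0]
wrist_force: [-3.8, -0.1, 6.1]
opening: 0.669
grasp_force: 64.7
```

Contact at the expected height, so I release and retreat.

Call:
{"fn": "play_rows", "kwargs": {
  "plan": [
    [56,[0,0,-0.001],0],
    [64,[0,0,-0.001],0],
    [72,[0,0,-0.001],0],
    [78,[0,0,-0.001],0],
    [80,[0,0,-0.02],0],
    [80,[0,0,-0.08],0],
    [80,[0,0,-0.18],0],
    [80,[0,0,-0.28],0],
    [80,[0,0,-0.35],0],
    [80,[0,0,-0.35],0]
  ]
}}

```text
time_s: 25.1
eef_pos: [0.5511, 0.2243, 0.2174]
eef_rot: [0.005, -0.0, 1.0, 0.001]
wrist_force: [0.0, -0.4, 0.2]
opening: 0.941
grasp_force: 0.0
```

```bash
python3 - <<'E' 2>/dev/null
from h import *
p=snap("wrist"); C=cloud(p); A=(abs(C[...,0]-.5487)<.1)&(abs(C[...,1]-.224)<.1)
for n,z in(("carrier",(.022,.03)),("wide",(.048,.056)),("deep",(.072,.08)),("small",(.085,.095))): disc(C,A,z,n)
k=A&(C[...,2]>.085)&(C[...,2]<.095); Q=C[k]; print(np.linalg.lstsq(np.c_[Q[:,:2],np.ones(len(Q))],Q[:,2],rcond=None)[0])
s=snap("scene"); save(s,"s2.png",s=1.5)
E
```

```text
carrier 8785 circle [0.5487 0.1922] 0.1195 z 0.0267
wide 8085 circle [0.5487 0.2239] 0.0651 z 0.0519
deep 615 circle [0.5492 0.2234] 0.034 z 0.0755
small 3207 circle [0.5494 0.2235] 0.0303 z 0.0898
[ 0.00700117 -0.00029996  0.08602864]
```

View pics/s2.png

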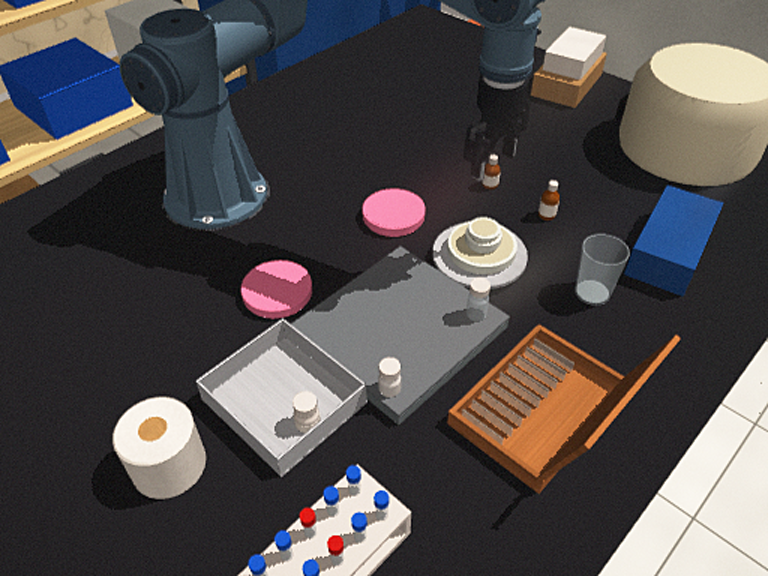

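The picture shows the three-dish stack centred on the carrier at (482,245). All jars, bottles and the roll are standing where they were, and the gripper is clear above the stack.

```bash
python3 -c "
from bench import *
print(hand_in())"
```

```text
the job is handed in; nothing more can be done
None
```

The three dishes are stacked flat on the carrier plate, each centred to within about 2 mm by my last measurements. The bottles, jars and paper roll are still standing where they were, and the job was handed in at about 25 s of the 72 s allowed.

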